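# Lights and shutter at the finds-photography desk

## Task

Take the record photograph of the potsherd: with light presses of a fingertip, switch on the key light (the black panel lamp on the left) at its rocker switch, then the fill light (the round white lamp on the right) at its rocker switch, and then, with both lights on, press the red button of the camera's wireless release and let it go. Press each rocker fully over on its green-striped half. Pick nothing up, leave the lamps and the release standing where they are, and do not disturb the sherd, its scale bar, the light meter or the putty tin.

Things in the scene. Friction and masses are not known exactly. Their poses are not given: they have to be found in the camera images.
- key_lamp: key light: black table photo lamp, 1.4 kg, to the robot's left (+y), on a loose foot 190 long (its x) x 110 wide x 22 high. Origin: centre of the foot's underside. Rocker switch on it at x = -55, y = -30, the end that faces the robot within 0.3 rad. Post at x = +62 carries an upright panel 110 wide (x) x 150 tall x 20 thick, 125 to 275 above the table, white face to -y. mm.
- fill_lamp: fill light: white table photo lamp, 1.2 kg, to the robot's right (-y), on a loose foot 190 long (its x) x 110 wide x 22 high. Origin: centre of the foot's underside. Rocker switch on it at x = -55, y = +30, the end that faces the robot within 0.3 rad. Post at x = +62 carries an upright disc 120 across, 22 thick, centre 178 above the table, lit face to +y. mm.
- key_rocker (a joint): rocker switch of the key lamp, white, 26 wide, in a grey bezel (top 28 above the table). Two halves, each 21 long, in a shallow V over the hinge; the half nearer the robot has a green stripe: the ON half, raised while off. rad: 0 off, 0.30 fully on (stop). 2 to 3 N straight down on the ON half tips it over; friction, no spring: it stays as left.
- fill_rocker (a joint): rocker switch of the fill lamp, black, 26 wide, in a grey bezel (top 28 above the table). Two halves, each 21 long, in a shallow V over the hinge; the half nearer the robot has a green stripe: the ON half, raised while off. rad: 0 off, 0.30 fully on (stop). 2 to 3 N straight down on the ON half tips it over; friction, no spring: it stays as left.
- key_on (a point): point on top of the green-striped ON half of the key lamp's rocker, 14 mm from its hinge line, mid width (half: 21 x 26 mm): press here, straight down. Moves with the rocker: about 39 mm above the table when off, 35.5 when fully on. Its outer edge sinks about 6 mm. Its x axis has the lamp's heading, pitched with the rocker.
- fill_on (a point): point on top of the green-striped ON half of the fill lamp's rocker, 14 mm from its hinge line, mid width (half: 21 x 26 mm): press here, straight down. Moves with the rocker: about 39 mm above the table when off, 35.5 when fully on. Its outer edge sinks about 6 mm. Its x axis has the lamp's heading, pitched with the rocker.
- remote: wireless camera release: loose flat black box, 76 long (its x) x 38 wide x 15 high, 70 g, with one red round button near its -x end. Origin: centre of its underside. It may lie at any of three places in a row in front of the robot, among the light meter and the putty tin.
- release (a joint): red button of the release, 19 mm across. Value in m: 0 = up, 0.004 = fully down (end stop). A spring brings it back up; it needs about 0.7 N to start and 3.3 N when fully down. The shutter fires at about 0.0025.
- release_top (a point): centre of the red button's top face, 22 mm above the table when up (7 mm above the box), 18 mm when fully down; 16 mm from the remote's origin towards its -x end.
- light_meter: bystander: loose grey handheld light meter lying flat, 120 long (its x) x 60 wide x 20 high, with a white half-ball dome (top 38 mm above the table) at its +x end and a dark display. Origin: centre of its underside.
- putty_tin: bystander: loose round tin, aluminium with a blue lid, 62 across, 25 high. Origin: centre of its underside.
- sherd: bystander: the find, a loose curved red-brown potsherd about 86 x 85 x 30 mm with two dark painted bands, lying hollow side down on a grey photo board 220 x 280 x 4 mm. Origin: about the middle of its underside.
- scale_bar: bystander: loose black and white photographic scale bar, 100 x 14 x 6 mm, on the grey photo board in front of the sherd. Origin: centre of its underside.
There are look-alikes about, which are no part of the job. What is shaped like the fill_lamp but pink is not meant.

How it is judged:
On the way, in this order (a step that is already met when the one before it is completed fails the run):
1. the key light's rocker is pressed over to on (at least 0.22 rad) (value of joint key_rocker above 0.22 rad), for 0.2 s.
2. then the fill light's rocker is pressed over to on (at least 0.22 rad) (value of joint fill_rocker above 0.22 rad), for 0.2 s.
3. then, with both lights on, the release button is pressed (at least 2.5 mm) (value of joint release above 0.0025 m and value of joint each of key_rocker, fill_rocker above 0.22 rad), for 0.05 s.
At the end, for the whole second after the job is handed in: both rockers stay on (over 0.22 rad), the release button is up again (under 1 mm), the lamps and the release stand upright (within 0.08 rad), at rest, within 20 mm of where they were, and the meter, tin, sherd and scale bar are within 10 mm of where they were (value of joint each of key_rocker, fill_rocker above 0.22 rad and value of joint release below 0.001 m and distance of each of light_meter, putty_tin, sherd, scale_bar from where it was at the start of the episode below 0.01 m and distance of each of key_lamp, fill_lamp, remote from where it was at the start of the episode below 0.02 m and angle between each of key_lamp, fill_lamp, remote's own z axis and vertical below 0.08 rad and linear speed of each of key_lamp, fill_lamp, remote below 0.02 m/s); the robot touches nothing.
It fails at once if the release is pressed before both lights are on (value of joint release above 0.0025 m and value of joint any of key_rocker, fill_rocker below 0.22 rad).
It fails at once if a lamp or the release is pressed or pushed hard (over 30 N) (contact force between any of the arm, the fingers and key_lamp above 30 N or contact force between any of the arm, the fingers and fill_lamp above 30 N or contact force between any of the arm, the fingers and remote above 30 N).
It fails at once if a lamp is shoved more than 20 mm, tipped or lifted (distance of any of key_lamp, fill_lamp from where it was at the start of the episode above 0.02 m or angle between any of key_lamp, fill_lamp's own z axis and vertical above 0.12 rad or height (world z) of any of key_lamp, fill_lamp above 0.008 m).
It fails at once if the release is shoved more than 20 mm, tipped or lifted (distance of remote from where it was at the start of the episode above 0.02 m or angle between remote's own z axis and vertical above 0.25 rad or height (world z) of remote above 0.008 m).
It fails at once if the sherd, scale bar, light meter or putty tin is moved more than 10 mm (distance of any of light_meter, putty_tin, sherd, scale_bar from where it was at the start of the episode above 0.01 m).
It also fails if it takes over 72 s, if anything falls off the work surface, if the arm or the gripper's body presses on something with over 40 N, if the wrist force passes 120 N, or if a joint passes its speed limit or range.

## Robot

A 6-joint arm with a two-finger parallel gripper is mounted at the origin on the work surface. World frame = base frame: x ahead of the robot, y to its left, z up, the work surface at z = 0. Lengths are in m, angles in rad, forces in N, time in s.
With the tool pointing down it reaches from about 0.225 to 0.875 m from the base axis. Payload 3.4 kg.
Tool frame: the origin (TCP) lies where the fingers leave the gripper's body, on its centre line; the fingertips stand 73 mm ahead of it and the grasp point (between the pads) lies 54 mm ahead of it (manip.pinch_z is the distance from the TCP to the grasp point, in m); z points along the fingers, y is the line along which they close (so a half turn about z gives the same grasp; the last joint's range is limited). The gripper opens to 85 mm and grips with 20 to 120 N. Pads are 22 mm wide; open, the fingers measure 114 mm over their backs; the gripper's body (76 mm by 85 mm) begins 54 mm behind the grasp point. The pads swing forward as they close: fully open they stand 13 mm farther back than shut.
Start: joints at [1.216, 0.276, 1.505, -0, 1.361, -0.121], TCP at [0.133, 0.559, 0.304] pointing down, gripper open.
Joint ranges: [-2.89, 2.89], [-0.75, 2.08], [0.22, 2.7], [-1.18, 4.32], [0.11, 2.71], [-2.7, 2.7]. Speed limits (rad/s): [2.57, 2.57, 3.14, 3.14, 3.14, 3.14].

## Interface

Orientations are given as a unit quaternion [w, x, y, z].
In Python, from rig import readout, imaging, manip gives the robot as it stands. The module is installed in compiled form; this text tells all that it offers.
- The arm moves only by the tool servo_tool, never from a script. Its argument "moves" is a list of rows, each an object with "dp": the shift along the tool's x, y, z in units of 0.2 m (1.0 is 0.2 m), a list of three; "delta_rot": the turn, a rotation vector about the tool's x, y, z in units of 0.1 rad (1.0 is 0.1 rad), a list of three; "fingers": the opening, from 0 (shut) to 1 (fully open). In form: [{"dp": [dx, dy, dz], "delta_rot": [wx, wy, wz], "fingers": fingers}, ...]. A call has 1 to 5 rows; each row shifts and turns the commanded pose from where the row before left it, along the tool's axes as they then stand; what a row does not reach is not made up. A row lasts 1/10 s, in which the tool goes at most 50 mm and 8.59 degrees, less where a joint would pass 70% of its speed; a pose out of reach is approached as far as the arm can. A call with a number of a shift or a turn outside -1 to 1 is refused whole. A call with a gripper value outside its range is refused whole. The fingers move at their own pace and stop on an object; "force" is the grip in N (left out, the last holds). Time passes only in rows, so rows that do not move let the fingers close. It gives the time, the measured TCP pose, the force, the opening and the grip force at its end, in the units of the state.
- readout.get_state(): the state, without advancing time (a new reading comes with each control period).
- imaging.get_image(name): name is "side" or "top"; returns (picture, depth): 400x640x3 uint8, red, green, blue; 400x640 float32, m along the optical axis (not along the pixel's ray), 0 where there is no reading.
- imaging.calibration(name): a dict with "intrinsics" (3x3 intrinsics, pixels), "dist" ([k1, k2, p1, p2, k3] as OpenCV has them; the pictures are not rectified), "R" (3x3) and "t" (3): a world point X has camera coordinates R X + t. Camera axes: x right, y down, z forward; pixel columns grow to the right and rows downward; lengths in m; the calibration is good to about 2 mm. A picture is of the moment at which its call begins. calibration takes no time and is no camera call.
- manip.sign_off(): hands the job in; it is judged then, once.
The state is a dict: "clock": time; "qpos": joint angles; "qd": joint speeds; "effort": joint torques, N m; "position": TCP position; "ee_rot": TCP orientation; "contact_force": force on the tool from outside, world axes, zero at the start; "moment": the same for the moment, N m; "width": finger opening in m; "gripper_force": force on a finger pad.
Only numpy, scipy, OpenCV 4.12 (cv2) and the standard library are available. Lean on these libraries where they do the work, as an engineer would, in place of code of your own. Each camera call takes 0.05 s, during which the arm holds its last target. There are 200 camera calls.

## Working session

There is one attempt and no reset: what is moved stays moved. The work goes in short steps, Python scripts to look and compute and a tool call to move; the robot and the scene stay as the last step left them, time stands still between calls to the robot, and variables do not carry over. Pictures are saved under pics/ and viewed, at most 10 in all, crops included, and the job is handed in when it is done.

Besides the shell and the picture viewer there is one more tool, called after ">>>" by a JSON object that holds its "fn" and its "kwargs". servo_tool: Moves the arm, as the interface text tells. Its arguments: {"type":"object","properties":{"moves":{"type":"array"},"force":{"type":"number"}},"required":["moves"]}

```bash
mkdir -p pics; cat > h.py <<'E'
import numpy as np, cv2
from rig import readout, imaging, manip
def cam(n):
    c=imaging.calibration(n); return [np.array(c[k],float) for k in("intrinsics","dist","R","t")]
def ray(n,uv,z):
    K,d,R,t=cam(n); p=cv2.undistortPoints(np.array(uv,float).reshape(-1,1,2),K,d).reshape(-1,2)
    D=np.c_[p,np.ones(len(p))]@R; C=-R.T@t
    return C+D*((z-C[2])/D[:,2])[:,None]
def cloud(n,dep):
    K,d,R,t=cam(n); v,u=np.mgrid[:400,:640]
    p=cv2.undistortPoints(np.c_[u.ravel(),v.ravel()].astype(float).reshape(-1,1,2),K,d).reshape(-1,2)
    z=dep.ravel().astype(float)
    return ((np.c_[p*z[:,None],z]-t)@R).reshape(400,640,3)
E
python3 - <<'E'
from h import *
for n in("top","side"):
    im,d=imaging.get_image(n); cv2.imwrite(f"pics/{n}0.png",im[:,:,::-1]); np.savez(f"{n}0.npz",im=im,d=d)
    K,_,R,t=cam(n); print(n,-R.T@t,R[2],K[0,0])
s=readout.get_state();print(s["clock"],s["position"],s["ee_rot"],s["contact_force"],s["width"])
E
```

```text
top [0.46171736 0.00161013 0.9951799 ] [ 0.05205873  0.00143232 -0.998643  ] 367.2998222544229
side [-0.1197915  -0.60635519  1.09514011] [ 0.45053511  0.44166172 -0.77585633] 422.4660701805182
0.1 [0.13309394 0.55903832 0.30312191] [-1.99950609e-04  1.16620399e-01  9.93176218e-01 -8.01252498e-04] [0.52493151 0.38199434 1.01349516] 0.08580532291904029
```

View pics/top0.png

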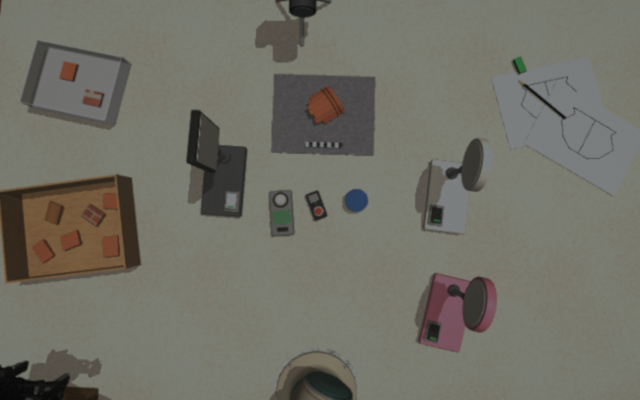

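View pics/side0.png

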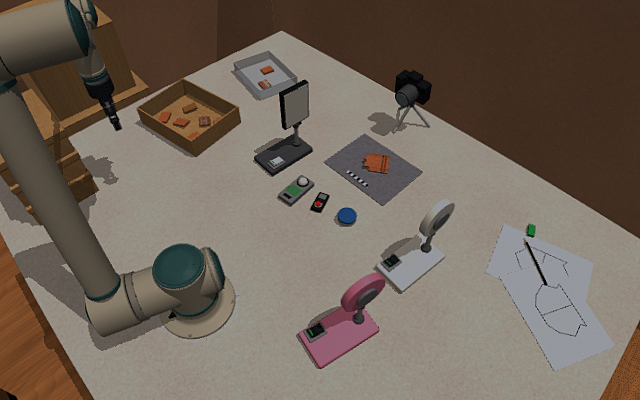

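The top view shows the key lamp's switch at (232,200), the white fill lamp's switch at (436,215) and the pink decoy's switch at (433,332). The red button of the black release is at (318,211), between the meter (282,212) and the tin (356,201).

- **Fill switch:** could be (436,215) on the white lamp or (433,332) on the pink one. I choose white.
- **Release:** could be the box at (318,211) or the meter at (282,212). I choose the box with the red button.

Next is one close crop to check these choices.

```bash
python3 - <<'E'
from h import *
f=np.load("top0.npz");im=f["im"];d=f["d"];P=cloud("top",d)
def crop(u,v,r=20): return cv2.resize(np.clip(im[v-r:v+r,u-r:u+r,::-1]*1.6,0,255).astype(np.uint8),(260,260),interpolation=cv2.INTER_NEAREST)
cv2.imwrite("pics/crop1.png",np.hstack([crop(232,200),crop(436,215),crop(318,205)]))
hsv=cv2.cvtColor(im,cv2.COLOR_RGB2HSV)
def blobs(m,box):
    u0,u1,v0,v1=box; k=np.zeros(m.shape,np.uint8); k[v0:v1,u0:u1]=m[v0:v1,u0:u1]
    n,_,st,c=cv2.connectedComponentsWithStats(k); return [(c[i].round(2),st[i].tolist()) for i in range(1,n) if st[i,4]>=3]
g=((hsv[...,0]>40)&(hsv[...,0]<90)&(hsv[...,1]>70)).astype(np.uint8)
r=(((hsv[...,0]<8)|(hsv[...,0]>172))&(hsv[...,1]>120)).astype(np.uint8)
print("key g",blobs(g,(215,248,185,220)));print("fill g",blobs(g,(424,450,200,232)));print("red",blobs(r,(303,330,188,222)))
for n,(u,v) in dict(key=(232,200),fill=(436,215),rel=(318,211),tin=(356,201),keyfoot=(212,210),fillfoot=(455,220),tbl=(380,260),dome=(280,199)).items(): print(n,P[v,u].round(4))
E
```

```text
key g [(array([230., 206.]), [228, 206, 5, 1, 5])]
fill g [(array([436.37, 220.11]), [433, 219, 8, 3, 19])]
red [(array([317.9 , 210.48]), [315, 208, 7, 6, 29])]
key [0.5027 0.2304 0.0361]
fill [ 0.4742 -0.3049  0.0356]
rel [0.4787 0.0045 0.0241]
tin [ 0.5073 -0.0957  0.0225]
keyfoot [0.4756 0.2855 0.0249]
fillfoot [ 0.462  -0.3601  0.0228]
tbl [ 3.505e-01 -1.652e-01 -2.000e-04]
dome [0.5078 0.1044 0.0374]
```

View pics/crop1.png

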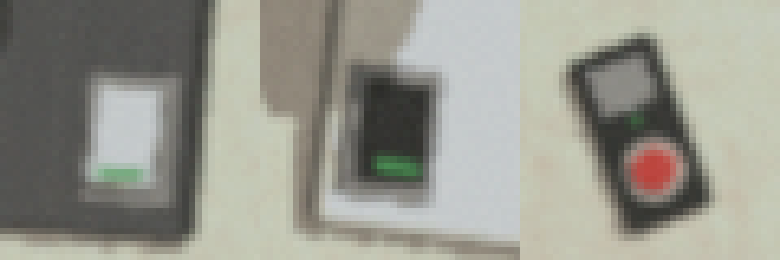

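The crop confirms the choices: a white rocker with its green stripe nearest the robot on the black foot, a black rocker with a stripe on the white foot, and the red button on the black box. Next I compute positions from the rays and check them against the foot outlines.

```bash
python3 - <<'E'
from h import *
f=np.load("top0.npz");P=cloud("top",f["d"]);S=np.load("side0.npz");Q=cloud("side",S["d"]);
for n,c,h,sg,px in(("key",(0.55,.26),[231.6,200.4],-1,[230.5,206.8]),("fill",(.53,-.33),[437.3,214.8],1,[436.8,220.4])):
    for nm,A in (("top",P),("side",Q)):
        m=(abs(A[...,2]-.022)<.005)&(abs(A[...,0]-c[0])<.14)&(abs(A[...,1]-c[1])<.1)
        pts=A[m][:,:2]; r=cv2.minAreaRect((pts*1000).astype(np.float32)); print(n,nm,m.sum(),[np.round(x,1) for x in r], cv2.boxPoints(r).round(0).tolist())
    print(" hinge",ray("top",h,.033).round(4)," stripe",ray("top",px,.040).round(4))
for nm,im,A,b in(("top",f["im"],P,(303,330,188,222)),("side",S["im"],Q,(305,335,188,218))):
    hsv=cv2.cvtColor(im,cv2.COLOR_RGB2HSV); m=((hsv[...,0]<8)|(hsv[...,0]>172))&(hsv[...,1]>120)
    k=np.zeros_like(m);k[b[2]:b[3],b[0]:b[1]]=m[b[2]:b[3],b[0]:b[1]]; v,u=np.nonzero(k)
    print("rel",nm,len(u),ray(nm,[u.mean(),v.mean()],.021).round(4),A[k].mean(0).round(4))
    g=((hsv[...,0]>40)&(hsv[...,0]<90)&(hsv[...,1]>60))
    for n,b in (("key",(262,290,150,172)),("fill",(380,402,250,272))) if nm=="side" else (("key",(215,248,185,220)),("fill",(424,450,212,232))):
        k=np.zeros_like(m);k[b[2]:b[3],b[0]:b[1]]=g[b[2]:b[3],b[0]:b[1]]; v,u=np.nonzero(k)
        if len(u): print(n,"stripe",nm,len(u),ray(nm,[u.mean(),v.mean()],.040).round(4))
E
```

```text
key top 2078 [array([556.4, 260. ]), array([109.1, 190.9]), np.float64(86.3)] [[458.0, 212.0], [648.0, 199.0], [655.0, 308.0], [465.0, 321.0]]
key side 926 [array([556.5, 260.1]), array([116. , 191.1]), np.float64(87.4)] [[458.0, 207.0], [649.0, 198.0], [655.0, 314.0], [464.0, 323.0]]
 hinge [[0.5018 0.2322 0.033 ]]  stripe [[0.4847 0.2328 0.04  ]]
fill top 2207 [array([ 525.5, -341.4]), array([109.4, 191.4]), np.float64(83.9)] [[425.0, -386.0], [615.0, -406.0], [626.0, -297.0], [436.0, -277.0]]
fill side 1680 [array([ 525.5, -340.8]), array([110.9, 193. ]), np.float64(83.4)] [[423.0, -385.0], [615.0, -407.0], [628.0, -297.0], [436.0, -275.0]]
 hinge [[ 0.4748 -0.3092  0.033 ]]  stripe [[ 0.4601 -0.3057  0.04  ]]
rel top 29 [[0.4802 0.0048 0.021 ]] [0.4795 0.0045 0.0562]
key stripe top 5 [[0.4868 0.2342 0.04  ]]
fill stripe top 22 [[ 0.4611 -0.3049  0.04  ]]
rel side 30 [[0.4806 0.007  0.021 ]] [0.4806 0.007  0.021 ]
key stripe side 5 [[0.4887 0.2387 0.04  ]]
fill stripe side 18 [[ 0.4623 -0.3028  0.04  ]]
```

>>> {"fn": "servo_tool", "kwargs": {"moves": [{"dp": [0,0,0],"delta_rot": [0,0,-0.75],"fingers": 0},{"dp": [0,0,0],"delta_rot": [0,0,-0.75],"fingers": 0},{"dp": [-0.09,-0.195,0],"delta_rot": [0,0,0],"fingers": 0},{"dp": [-0.09,-0.195,0],"delta_rot": [0,0,0],"fingers": 0},{"dp": [-0.09,-0.195,0],"delta_rot": [0,0,0],"fingers": 0}]}}

```text
clock: 0.6
position: [0.1773, 0.4368, 0.3032]
ee_rot: [-0.0, 0.041, 0.999, -0.001]
contact_force: [1.5, 0.0, -0.2]
width: 0.0124
gripper_force: 0.0
```

>>> {"fn": "servo_tool", "kwargs": {"moves": [{"dp": [-0.09,-0.195,0],"delta_rot": [0,0,0],"fingers": 0},{"dp": [-0.09,-0.195,0],"delta_rot": [0,0,0],"fingers": 0},{"dp": [-0.09,-0.195,0],"delta_rot": [0,0,0],"fingers": 0},{"dp": [-0.09,-0.195,0],"delta_rot": [0,0,0],"fingers": 0},{"dp": [-0.09,-0.195,0],"delta_rot": [0,0,0],"fingers": 0}]}}

```text
clock: 1.1
position: [0.2505, 0.2347, 0.3037]
ee_rot: [0.0, 0.041, 0.999, -0.0]
contact_force: [0.0, -0.1, 0.9]
width: 0.0002
gripper_force: 0.0
```

>>> {"fn": "servo_tool", "kwargs": {"moves": [{"dp": [0,0,0],"delta_rot": [0,0,0],"fingers": 0},{"dp": [0,0,0],"delta_rot": [0,0,0],"fingers": 0}]}}

```text
clock: 1.3
position: [0.2508, 0.2359, 0.3039]
ee_rot: [-0.0, 0.044, 0.999, 0.0]
contact_force: [-0.1, 0.6, 0.2]
width: 0.0001
gripper_force: 0.0
```

>>> {"fn": "servo_tool", "kwargs": {"moves": [{"dp": [-0.232,0.018,0],"delta_rot": [0,0,0],"fingers": 0},{"dp": [-0.232,0.018,0],"delta_rot": [0,0,0],"fingers": 0},{"dp": [-0.232,0.018,0],"delta_rot": [0,0,0],"fingers": 0},{"dp": [-0.232,0.018,0],"delta_rot": [0,0,0],"fingers": 0},{"dp": [-0.232,0.018,0],"delta_rot": [0,0,0],"fingers": 0}]}}

```text
clock: 1.8
position: [0.4847, 0.2372, 0.3033]
ee_rot: [-0.0, 0.04, 0.999, 0.0]
contact_force: [1.5, 0.3, -0.5]
width: -0.0002
gripper_force: 0.0
```

>>> {"fn": "servo_tool", "kwargs": {"moves": [{"dp": [0,0,0.2],"delta_rot": [0,0,0],"fingers": 0},{"dp": [0,0,0.2],"delta_rot": [0,0,0],"fingers": 0},{"dp": [0,0,0.2],"delta_rot": [0,0,0],"fingers": 0},{"dp": [0,0,0.15],"delta_rot": [0,0,0],"fingers": 0},{"dp": [0,0,0],"delta_rot": [0,0,0],"fingers": 0}]}}

```text
clock: 2.3
position: [0.48, 0.2361, 0.1494]
ee_rot: [-0.005, 0.041, 0.999, -0.002]
contact_force: [-0.4, -0.4, 0.9]
width: 0.0001
gripper_force: 0.0
```

>>> {"fn": "servo_tool", "kwargs": {"moves": [{"dp": [0,0,0],"delta_rot": [0,0,0],"fingers": 0},{"dp": [0,0,0],"delta_rot": [0,0,0],"fingers": 0}]}}

```text
clock: 2.5
position: [0.4844, 0.2364, 0.1556]
ee_rot: [0.002, 0.041, 0.999, 0.001]
contact_force: [0.3, 0.1, 0.2]
width: -0.0001
gripper_force: 0.0
```

```bash
python3 - <<'E'
from h import *
a,_=imaging.get_image("top"); b,_=imaging.get_image("side")
c=lambda im,u0,u1,v0,v1: cv2.resize(im[v0:v1,u0:u1,::-1],(390,390),interpolation=cv2.INTER_CUBIC)
cv2.imwrite("pics/key1.png",np.hstack([c(a,180,270,130,220),c(b,235,325,90,180)]))
s=readout.get_state();print(s["clock"],s["position"].round(4),s["contact_force"])
E
```

```text
2.6 [0.4844 0.2359 0.1559] [-0.33427858  0.23750901 -0.18354795]
```

View pics/key1.png

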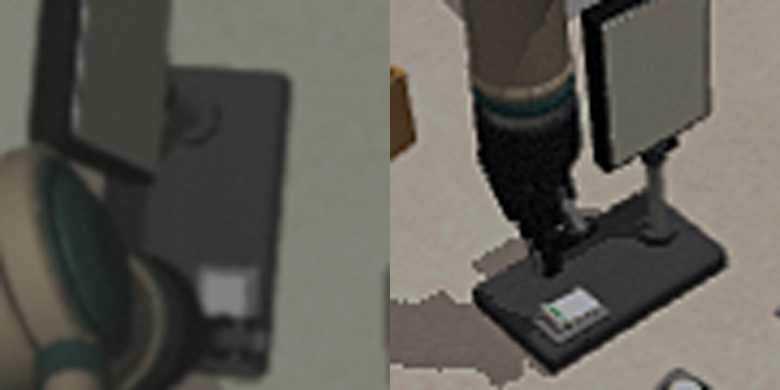

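The closed fingertip is just above the stripe half of the key switch, and the wrist is clear of the panel. I'll descend slowly.

>>> {"fn": "servo_tool", "kwargs": {"moves": [{"dp": [0,0,0.04],"delta_rot": [0,0,0],"fingers": 0},{"dp": [0,0,0.04],"delta_rot": [0,0,0],"fingers": 0},{"dp": [0,0,0.04],"delta_rot": [0,0,0],"fingers": 0},{"dp": [0,0,0.03],"delta_rot": [0,0,0],"fingers": 0},{"dp": [0,0,0.02],"delta_rot": [0,0,0],"fingers": 0}]}}

```text
clock: 3.1
position: [0.483, 0.2347, 0.1189]
ee_rot: [-0.001, 0.042, 0.999, -0.0]
contact_force: [-0.0, 0.7, 0.8]
width: -0.0002
gripper_force: 0.0
```

>>> {"fn": "servo_tool", "kwargs": {"moves": [{"dp": [0,0,0.01],"delta_rot": [0,0,0],"fingers": 0},{"dp": [0,0,0],"delta_rot": [0,0,0],"fingers": 0},{"dp": [0,0,0],"delta_rot": [0,0,0],"fingers": 0}]}}

```text
clock: 3.4
position: [0.4835, 0.235, 0.118]
ee_rot: [0.0, 0.042, 0.999, 0.0]
contact_force: [0.3, -0.2, 0.5]
width: -0.0001
gripper_force: 0.0
```

>>> {"fn": "servo_tool", "kwargs": {"moves": [{"dp": [0,0,0.005],"delta_rot": [0,0,0],"fingers": 0},{"dp": [0,0,0.005],"delta_rot": [0,0,0],"fingers": 0},{"dp": [0,0,0.005],"delta_rot": [0,0,0],"fingers": 0},{"dp": [0,0,0],"delta_rot": [0,0,0],"fingers": 0}]}}

```text
clock: 3.8
position: [0.4832, 0.2349, 0.1148]
ee_rot: [-0.0, 0.042, 0.999, 0.0]
contact_force: [-0.6, 0.2, 0.9]
width: 0.0001
gripper_force: 0.0
```

>>> {"fn": "servo_tool", "kwargs": {"moves": [{"dp": [0,0,0.005],"delta_rot": [0,0,0],"fingers": 0},{"dp": [0,0,0.005],"delta_rot": [0,0,0],"fingers": 0},{"dp": [0,0,0],"delta_rot": [0,0,0],"fingers": 0}]}}

```text
clock: 4.1
position: [0.4831, 0.235, 0.1129]
ee_rot: [-0.0, 0.042, 0.999, 0.0]
contact_force: [-0.6, 0.7, 1.9]
width: 0.0
gripper_force: 0.6
```

>>> {"fn": "servo_tool", "kwargs": {"moves": [{"dp": [0,0,0.005],"delta_rot": [0,0,0],"fingers": 0},{"dp": [0,0,0.005],"delta_rot": [0,0,0],"fingers": 0},{"dp": [0,0,0],"delta_rot": [0,0,0],"fingers": 0}]}}

```text
clock: 4.4
position: [0.483, 0.235, 0.1107]
ee_rot: [-0.0, 0.042, 0.999, -0.0]
contact_force: [-1.1, 0.6, 1.5]
width: -0.0
gripper_force: 0.7
```

>>> {"fn": "servo_tool", "kwargs": {"moves": [{"dp": [0,0,0.005],"delta_rot": [0,0,0],"fingers": 0},{"dp": [0,0,0.005],"delta_rot": [0,0,0],"fingers": 0},{"dp": [0,0,0],"delta_rot": [0,0,0],"fingers": 0}]}}

```text
clock: 4.7
position: [0.4834, 0.2349, 0.1087]
ee_rot: [0.0, 0.042, 0.999, -0.0]
contact_force: [-1.4, -0.5, 0.4]
width: -0.0001
gripper_force: 0.3
```

>>> {"fn": "servo_tool", "kwargs": {"moves": [{"dp": [0,0,0.005],"delta_rot": [0,0,0],"fingers": 0},{"dp": [0,0,0],"delta_rot": [0,0,0],"fingers": 0}]}}

```text
clock: 4.9
position: [0.4835, 0.235, 0.1081]
ee_rot: [0.0, 0.042, 0.999, 0.0]
contact_force: [-1.1, -0.6, 3.7]
width: 0.0001
gripper_force: 1.8
```

Force is rising. A bit more pressure should find the stop.

>>> {"fn": "servo_tool", "kwargs": {"moves": [{"dp": [0,0,0.004],"delta_rot": [0,0,0],"fingers": 0},{"dp": [0,0,0],"delta_rot": [0,0,0],"fingers": 0}]}}

```text
clock: 5.1
position: [0.4835, 0.235, 0.108]
ee_rot: [0.0, 0.042, 0.999, 0.0]
contact_force: [-3.3, -0.1, 8.4]
width: 0.0
gripper_force: 4.5
```

>>> {"fn": "servo_tool", "kwargs": {"moves": [{"dp": [0,0,0.004],"delta_rot": [0,0,0],"fingers": 0},{"dp": [0,0,0],"delta_rot": [0,0,0],"fingers": 0},{"dp": [0,0,0],"delta_rot": [0,0,0],"fingers": 0}]}}

```text
clock: 5.4
position: [0.4835, 0.235, 0.108]
ee_rot: [0.001, 0.042, 0.999, 0.0]
contact_force: [-3.4, -1.0, 14.5]
width: 0.0
gripper_force: 7.0
```

It's on the stop: travel ended at 0.108 with a firm 14 N. I'll lift off.

>>> {"fn": "servo_tool", "kwargs": {"moves": [{"dp": [0,0,-0.03],"delta_rot": [0,0,0],"fingers": 0},{"dp": [0,0,-0.1],"delta_rot": [0,0,0],"fingers": 0},{"dp": [0,0,-0.2],"delta_rot": [0,0,0],"fingers": 0},{"dp": [0,0,-0.2],"delta_rot": [0,0,0],"fingers": 0},{"dp": [0,0,0],"delta_rot": [0,0,0],"fingers": 0}]}}

```text
clock: 5.9
position: [0.4868, 0.2361, 0.2177]
ee_rot: [0.006, 0.042, 0.999, 0.002]
contact_force: [0.3, 1.3, 0.6]
width: 0.0001
gripper_force: 0.0
```

>>> {"fn": "servo_tool", "kwargs": {"moves": [{"dp": [0,0,0],"delta_rot": [0,0,0],"fingers": 0},{"dp": [0,0,0],"delta_rot": [0,0,0],"fingers": 0}]}}

```text
clock: 6.1
position: [0.4826, 0.2346, 0.2111]
ee_rot: [-0.001, 0.042, 0.999, -0.0]
contact_force: [-0.3, -0.7, -0.6]
width: -0.0001
gripper_force: 0.0
```

>>> {"fn": "servo_tool", "kwargs": {"moves": [{"dp": [-0.009,-0.224,0],"delta_rot": [0,0,0],"fingers": 0},{"dp": [-0.009,-0.224,0],"delta_rot": [0,0,0],"fingers": 0},{"dp": [-0.009,-0.224,0],"delta_rot": [0,0,0],"fingers": 0},{"dp": [-0.009,-0.224,0],"delta_rot": [0,0,0],"fingers": 0}]}}

```text
clock: 6.5
position: [0.4743, 0.0544, 0.2105]
ee_rot: [-0.002, 0.041, 0.999, -0.0]
contact_force: [0.2, -0.7, -0.3]
width: 0.0002
gripper_force: 0.0
```

```bash
python3 - <<'E'
from h import *
a,_=imaging.get_image("top"); b,_=imaging.get_image("side")
c=lambda im,u0,u1,v0,v1: cv2.resize(im[v0:v1,u0:u1,::-1],(390,390),interpolation=cv2.INTER_CUBIC)
cv2.imwrite("pics/key2.png",np.hstack([c(a,180,270,130,220),c(b,245,320,110,185)]))
s=readout.get_state();print(s["clock"],s["position"].round(4),s["contact_force"])
E
```

```text
6.6 [0.4744 0.0513 0.2106] [ 0.86277643  0.77560856 -0.44348361]
```

View pics/key2.png

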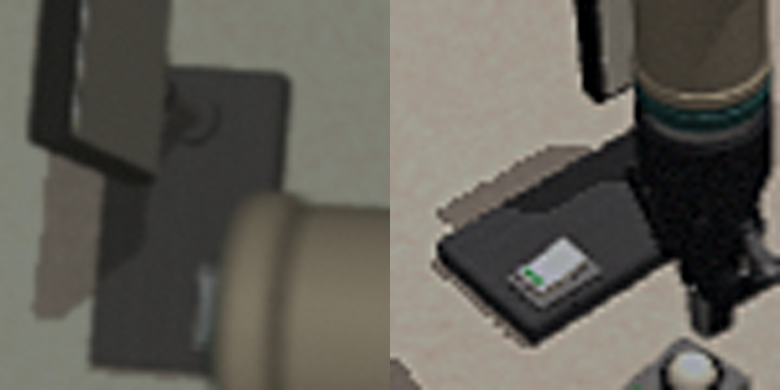

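The key rocker's striped half now lies low at its near edge and the foot hasn't moved. I'll move on to the fill lamp.

>>> {"fn": "servo_tool", "kwargs": {"moves": [{"dp": [-0.009,-0.224,0],"delta_rot": [0,0,0],"fingers": 0},{"dp": [-0.009,-0.224,0],"delta_rot": [0,0,0],"fingers": 0},{"dp": [-0.009,-0.224,0],"delta_rot": [0,0,0],"fingers": 0},{"dp": [-0.009,-0.224,0],"delta_rot": [0,0,0],"fingers": 0}]}}

```text
clock: 7.0
position: [0.467, -0.1241, 0.2109]
ee_rot: [-0.001, 0.042, 0.999, 0.001]
contact_force: [0.2, 0.8, 0.1]
width: 0.0001
gripper_force: 0.0
```

>>> {"fn": "servo_tool", "kwargs": {"moves": [{"dp": [-0.009,-0.224,0],"delta_rot": [0,0,0],"fingers": 0},{"dp": [-0.009,-0.224,0],"delta_rot": [0,0,0],"fingers": 0},{"dp": [-0.009,-0.224,0],"delta_rot": [0,0,0],"fingers": 0},{"dp": [-0.009,-0.224,0],"delta_rot": [0,0,0],"fingers": 0}]}}

```text
clock: 7.4
position: [0.4594, -0.3034, 0.2106]
ee_rot: [-0.001, 0.042, 0.999, 0.001]
contact_force: [-0.2, 0.5, -0.4]
width: -0.0
gripper_force: 0.0
```

>>> {"fn": "servo_tool", "kwargs": {"moves": [{"dp": [0,0,0.1],"delta_rot": [0,0,0],"fingers": 0},{"dp": [0,0,0.1],"delta_rot": [0,0,0],"fingers": 0},{"dp": [0,0,0.08],"delta_rot": [0,0,0],"fingers": 0},{"dp": [0,0,0],"delta_rot": [0,0,0],"fingers": 0},{"dp": [0,0,0],"delta_rot": [0,0,0],"fingers": 0}]}}

```text
clock: 7.9
position: [0.4598, -0.3019, 0.1553]
ee_rot: [-0.001, 0.042, 0.999, 0.001]
contact_force: [-0.5, -0.0, 0.1]
width: -0.0
gripper_force: 0.0
```

```bash
python3 - <<'E'
from h import *
a,_=imaging.get_image("top"); b,_=imaging.get_image("side")
c=lambda im,u0,u1,v0,v1: cv2.resize(im[v0:v1,u0:u1,::-1],(390,390),interpolation=cv2.INTER_CUBIC)
cv2.imwrite("pics/fill1.png",np.hstack([c(a,400,500,140,240),c(b,350,450,190,290)]))
s=readout.get_state();print(s["clock"],s["position"].round(4),s["contact_force"])
E
```

```text
8.0 [ 0.4604 -0.3025  0.1566] [-0.20841256 -0.09153205  0.41536619]
```

View pics/fill1.png

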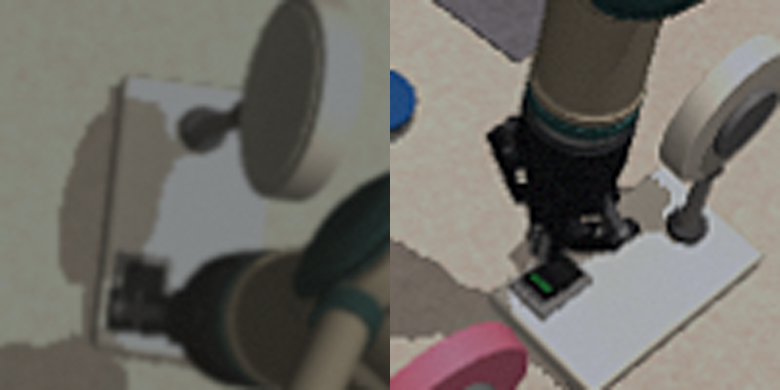

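The tip is over the white lamp's striped half, clear of the disc and the pink lamp. I'll descend as before, 2 mm further toward the robot.

>>> {"fn": "servo_tool", "kwargs": {"moves": [{"dp": [0.01,-0.007,0.04],"delta_rot": [0,0,0],"fingers": 0},{"dp": [0,0,0.05],"delta_rot": [0,0,0],"fingers": 0},{"dp": [0,0,0.05],"delta_rot": [0,0,0],"fingers": 0},{"dp": [0,0,0.03],"delta_rot": [0,0,0],"fingers": 0},{"dp": [0,0,0.015],"delta_rot": [0,0,0],"fingers": 0}]}}

```text
clock: 8.5
position: [0.4573, -0.3035, 0.1181]
ee_rot: [-0.001, 0.042, 0.999, 0.001]
contact_force: [-0.5, -0.3, 0.4]
width: -0.0001
gripper_force: 0.0
```

>>> {"fn": "servo_tool", "kwargs": {"moves": [{"dp": [0,0,0.01],"delta_rot": [0,0,0],"fingers": 0},{"dp": [0,0,0],"delta_rot": [0,0,0],"fingers": 0},{"dp": [0,0,0],"delta_rot": [0,0,0],"fingers": 0}]}}

```text
clock: 8.8
position: [0.4579, -0.3039, 0.1175]
ee_rot: [0.0, 0.042, 0.999, -0.0]
contact_force: [-0.5, -0.2, 0.7]
width: 0.0003
gripper_force: 0.0
```

>>> {"fn": "servo_tool", "kwargs": {"moves": [{"dp": [0,0,0.005],"delta_rot": [0,0,0],"fingers": 0},{"dp": [0,0,0.005],"delta_rot": [0,0,0],"fingers": 0},{"dp": [0,0,0.005],"delta_rot": [0,0,0],"fingers": 0},{"dp": [0,0,0],"delta_rot": [0,0,0],"fingers": 0}]}}

```text
clock: 9.2
position: [0.4577, -0.3037, 0.1142]
ee_rot: [-0.0, 0.042, 0.999, 0.0]
contact_force: [-0.2, 0.2, 0.4]
width: -0.0
gripper_force: 0.0
```

>>> {"fn": "servo_tool", "kwargs": {"moves": [{"dp": [0,0,0.005],"delta_rot": [0,0,0],"fingers": 0},{"dp": [0,0,0.005],"delta_rot": [0,0,0],"fingers": 0},{"dp": [0,0,0.005],"delta_rot": [0,0,0],"fingers": 0},{"dp": [0,0,0.005],"delta_rot": [0,0,0],"fingers": 0},{"dp": [0,0,0],"delta_rot": [0,0,0],"fingers": 0}]}}

```text
clock: 9.7
position: [0.4576, -0.3037, 0.1101]
ee_rot: [-0.0, 0.042, 0.999, 0.0]
contact_force: [-1.2, -0.6, 1.8]
width: -0.0001
gripper_force: 0.6
```

>>> {"fn": "servo_tool", "kwargs": {"moves": [{"dp": [0,0,0.005],"delta_rot": [0,0,0],"fingers": 0},{"dp": [0,0,0.005],"delta_rot": [0,0,0],"fingers": 0},{"dp": [0,0,0],"delta_rot": [0,0,0],"fingers": 0}]}}

```text
clock: 10.0
position: [0.4578, -0.3038, 0.1082]
ee_rot: [0.0, 0.042, 0.999, 0.0]
contact_force: [-0.4, 0.6, 1.2]
width: -0.0
gripper_force: 0.5
```

>>> {"fn": "servo_tool", "kwargs": {"moves": [{"dp": [0,0,0.003],"delta_rot": [0,0,0],"fingers": 0},{"dp": [0,0,0],"delta_rot": [0,0,0],"fingers": 0}]}}

```text
clock: 10.2
position: [0.4578, -0.3038, 0.1081]
ee_rot: [0.0, 0.042, 0.999, -0.0]
contact_force: [-1.1, 1.0, 4.6]
width: 0.0
gripper_force: 2.6
```

>>> {"fn": "servo_tool", "kwargs": {"moves": [{"dp": [0,0,0.004],"delta_rot": [0,0,0],"fingers": 0},{"dp": [0,0,0.002],"delta_rot": [0,0,0],"fingers": 0},{"dp": [0,0,0],"delta_rot": [0,0,0],"fingers": 0}]}}

```text
clock: 10.5
position: [0.4578, -0.3038, 0.108]
ee_rot: [0.0, 0.042, 0.999, -0.0]
contact_force: [-4.2, 2.4, 12.3]
width: -0.0003
gripper_force: 6.3
```

>>> {"fn": "servo_tool", "kwargs": {"moves": [{"dp": [0,0,-0.03],"delta_rot": [0,0,0],"fingers": 0},{"dp": [0,0,-0.1],"delta_rot": [0,0,0],"fingers": 0},{"dp": [0,0,-0.2],"delta_rot": [0,0,0],"fingers": 0},{"dp": [0,0,-0.2],"delta_rot": [0,0,0],"fingers": 0},{"dp": [0,0,0],"delta_rot": [0,0,0],"fingers": 0}]}}

```text
clock: 11.0
position: [0.4607, -0.306, 0.218]
ee_rot: [0.005, 0.042, 0.999, -0.004]
contact_force: [0.4, 0.1, 0.3]
width: 0.0002
gripper_force: 0.0
```

>>> {"fn": "servo_tool", "kwargs": {"moves": [{"dp": [0,0,0],"delta_rot": [0,0,0],"fingers": 0},{"dp": [0,0,0],"delta_rot": [0,0,0],"fingers": 0}]}}

```text
clock: 11.2
position: [0.4572, -0.3032, 0.2113]
ee_rot: [-0.001, 0.042, 0.999, 0.001]
contact_force: [0.1, -0.6, 0.0]
width: 0.0001
gripper_force: 0.0
```

>>> {"fn": "servo_tool", "kwargs": {"moves": [{"dp": [0.002,0.221,0],"delta_rot": [0,0,0],"fingers": 0},{"dp": [0.002,0.221,0],"delta_rot": [0,0,0],"fingers": 0},{"dp": [0.002,0.221,0],"delta_rot": [0,0,0],"fingers": 0},{"dp": [0.002,0.221,0],"delta_rot": [0,0,0],"fingers": 0}]}}

```text
clock: 11.6
position: [0.47, -0.1256, 0.2106]
ee_rot: [-0.002, 0.042, 0.999, 0.001]
contact_force: [0.8, -0.4, 0.5]
width: -0.0002
gripper_force: 0.0
```

>>> {"fn": "servo_tool", "kwargs": {"moves": [{"dp": [0.002,0.221,0],"delta_rot": [0,0,0],"fingers": 0},{"dp": [0.002,0.221,0],"delta_rot": [0,0,0],"fingers": 0},{"dp": [0.002,0.221,0],"delta_rot": [0,0,0],"fingers": 0},{"dp": [0,0,0],"delta_rot": [0,0,0],"fingers": 0},{"dp": [0,0,0],"delta_rot": [0,0,0],"fingers": 0}]}}

```text
clock: 12.1
position: [0.4801, 0.0057, 0.2111]
ee_rot: [-0.001, 0.04, 0.999, -0.0]
contact_force: [-0.7, -0.8, -0.4]
width: 0.0
gripper_force: 0.0
```

```bash
python3 - <<'E'
from h import *
a,da=imaging.get_image("top"); b,db=imaging.get_image("side")
c=lambda im,u0,u1,v0,v1: cv2.resize(im[v0:v1,u0:u1,::-1],(390,390),interpolation=cv2.INTER_CUBIC)
cv2.imwrite("pics/chk.png",np.hstack([c(b,250,310,125,185),c(b,360,420,230,290)]))
s=readout.get_state();print(s["clock"],s["position"].round(4),s["contact_force"].round(2))
for nm,d in(("top",da),("side",db)):
  for w,D in(("before",np.load(nm+"0.npz")["d"]),("now",d)):
    A=cloud(nm,D)
    for n,on,yw in(("key",(.4996,.2337),-.065),("fill",(.474,-.3055),-.107)):
        q=(A[...,:2]-np.array(on))@np.array([[np.cos(yw),-np.sin(yw)],[np.sin(yw),np.cos(yw)]])
        z=[np.median(A[...,2][(abs(q[...,0]-x)<4e-3)&(abs(q[...,1])<.009)&(A[...,2]<.06)]).round(4) for x in(-.016,-.008,.008,.016)]
        print(nm,w,n,z)
E
```

```text
12.2 [0.4805 0.0041 0.2116] [0.23 0.37 0.68]
top before key [np.float64(0.0407), np.float64(0.0399), np.float64(0.0362), np.float64(0.0372)]
top before fill [np.float64(0.0399), np.float64(0.0377), np.float64(0.0367), np.float64(0.0363)]
top now key [np.float64(0.0363), np.float64(0.0356), np.float64(0.0387), np.float64(0.0405)]
top now fill [np.float64(0.0358), np.float64(0.0357), np.float64(0.0383), np.float64(0.0403)]
side before key [np.float64(0.038), np.float64(0.0397), np.float64(0.0359), np.float64(0.0374)]
side before fill [np.float64(0.0395), np.float64(0.038), np.float64(0.0362), np.float64(0.0373)]
side now key [np.float64(0.0349), np.float64(0.0362), np.float64(0.0394), np.float64(0.0403)]
side now fill [np.float64(0.0355), np.float64(0.0346), np.float64(0.0392), np.float64(0.0411)]
```

View pics/chk.png

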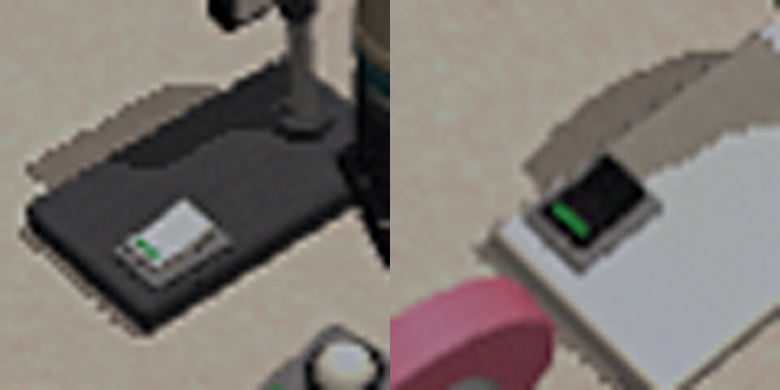

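Both crops show the stripe half down on its rocker. The depth agrees: ON halves dropped from about 40 to 35.5 mm, and the OFF halves rose. Now the release.

>>> {"fn": "servo_tool", "kwargs": {"moves": [{"dp": [0,0,0.15],"delta_rot": [0,0,0],"fingers": 0},{"dp": [0,0,0.15],"delta_rot": [0,0,0],"fingers": 0},{"dp": [0,0,0.12],"delta_rot": [0,0,0],"fingers": 0},{"dp": [0,0,0.06],"delta_rot": [0,0,0],"fingers": 0},{"dp": [0,0,0.03],"delta_rot": [0,0,0],"fingers": 0}]}}

```text
clock: 12.7
position: [0.48, 0.0032, 0.1088]
ee_rot: [-0.002, 0.043, 0.999, 0.0]
contact_force: [0.7, -0.5, -0.1]
width: -0.0001
gripper_force: 0.0
```

>>> {"fn": "servo_tool", "kwargs": {"moves": [{"dp": [0,0,0.01],"delta_rot": [0,0,0],"fingers": 0},{"dp": [0,0,0],"delta_rot": [0,0,0],"fingers": 0},{"dp": [0,0,0],"delta_rot": [0,0,0],"fingers": 0}]}}

```text
clock: 13.0
position: [0.4814, 0.0043, 0.1092]
ee_rot: [0.001, 0.042, 0.999, -0.0]
contact_force: [-1.0, 0.2, -0.4]
width: 0.0001
gripper_force: 0.0
```

>>> {"fn": "servo_tool", "kwargs": {"moves": [{"dp": [0,0.007,0.02],"delta_rot": [0,0,0],"fingers": 0},{"dp": [0,0,0.02],"delta_rot": [0,0,0],"fingers": 0},{"dp": [0,0,0.01],"delta_rot": [0,0,0],"fingers": 0},{"dp": [0,0,0.01],"delta_rot": [0,0,0],"fingers": 0},{"dp": [0,0,0],"delta_rot": [0,0,0],"fingers": 0}]}}

```text
clock: 13.5
position: [0.4807, 0.0063, 0.0962]
ee_rot: [-0.0, 0.042, 0.999, 0.0]
contact_force: [-0.0, 0.5, -0.1]
width: 0.0
gripper_force: 0.0
```

>>> {"fn": "servo_tool", "kwargs": {"moves": [{"dp": [0,0,0.005],"delta_rot": [0,0,0],"fingers": 0},{"dp": [0,0,0.005],"delta_rot": [0,0,0],"fingers": 0},{"dp": [0,0,0],"delta_rot": [0,0,0],"fingers": 0}]}}

```text
clock: 13.8
position: [0.4811, 0.0061, 0.0945]
ee_rot: [0.0, 0.042, 0.999, 0.0]
contact_force: [-0.2, 0.7, 0.7]
width: -0.0001
gripper_force: 0.3
```

>>> {"fn": "servo_tool", "kwargs": {"moves": [{"dp": [0,0,0.005],"delta_rot": [0,0,0],"fingers": 0},{"dp": [0,0,0.005],"delta_rot": [0,0,0],"fingers": 0},{"dp": [0,0,0],"delta_rot": [0,0,0],"fingers": 0}]}}

```text
clock: 14.1
position: [0.4811, 0.0061, 0.0925]
ee_rot: [0.0, 0.042, 0.999, 0.0]
contact_force: [0.6, 0.9, 1.7]
width: 0.0
gripper_force: 1.0
```

>>> {"fn": "servo_tool", "kwargs": {"moves": [{"dp": [0,0,0.005],"delta_rot": [0,0,0],"fingers": 0},{"dp": [0,0,0.004],"delta_rot": [0,0,0],"fingers": 0},{"dp": [0,0,0],"delta_rot": [0,0,0],"fingers": 0}]}}

```text
clock: 14.4
position: [0.4811, 0.0062, 0.0908]
ee_rot: [0.0, 0.042, 0.999, 0.0]
contact_force: [-0.2, 0.8, 3.2]
width: -0.0001
gripper_force: 1.5
```

>>> {"fn": "servo_tool", "kwargs": {"moves": [{"dp": [0,0,0.002],"delta_rot": [0,0,0],"fingers": 0},{"dp": [0,0,0],"delta_rot": [0,0,0],"fingers": 0}]}}

```text
clock: 14.6
position: [0.4811, 0.0061, 0.0906]
ee_rot: [0.0, 0.042, 0.999, 0.0]
contact_force: [0.0, -0.3, 5.0]
width: -0.0001
gripper_force: 2.6
```

The button is on its end stop (0.0908, about 4 mm of travel). I'll release it and rise.

>>> {"fn": "servo_tool", "kwargs": {"moves": [{"dp": [0,0,-0.02],"delta_rot": [0,0,0],"fingers": 0},{"dp": [0,0,-0.1],"delta_rot": [0,0,0],"fingers": 0},{"dp": [0,0,-0.2],"delta_rot": [0,0,0],"fingers": 0},{"dp": [0,0,-0.2],"delta_rot": [0,0,0],"fingers": 0},{"dp": [0,0,-0.2],"delta_rot": [0,0,0],"fingers": 0}]}}

```text
clock: 15.1
position: [0.4803, 0.0062, 0.2355]
ee_rot: [-0.001, 0.042, 0.999, 0.0]
contact_force: [1.1, 0.4, -0.3]
width: -0.0002
gripper_force: 0.0
```

>>> {"fn": "servo_tool", "kwargs": {"moves": [{"dp": [0.2,0,0],"delta_rot": [0,0,0],"fingers": 0},{"dp": [0.2,0,0],"delta_rot": [0,0,0],"fingers": 0},{"dp": [0.2,0,0],"delta_rot": [0,0,0],"fingers": 0},{"dp": [0,0,0],"delta_rot": [0,0,0],"fingers": 0},{"dp": [0,0,0],"delta_rot": [0,0,0],"fingers": 0}]}}

```text
clock: 15.6
position: [0.3607, 0.0163, 0.2345]
ee_rot: [0.001, 0.042, 0.999, -0.0]
contact_force: [-0.4, -0.1, -0.5]
width: -0.0001
gripper_force: 0.0
```

```bash
python3 - <<'E'
from h import *
b,db=imaging.get_image("side"); a,da=imaging.get_image("top"); cv2.imwrite("pics/end.png",b[:,:,::-1])
s=readout.get_state();print(s["clock"],s["position"].round(4),s["contact_force"].round(2))
o=np.load("side0.npz")["im"]; df=cv2.absdiff(o,b).max(2)
for n,(u,v) in dict(rel=(319,202),meter=(296,189),tin=(347,216),sherd=(376,163)).items(): print(n,df[v-9:v+9,u-9:u+9].mean().round(1))
hsv=cv2.cvtColor(b,cv2.COLOR_RGB2HSV); m=((hsv[...,0]<8)|(hsv[...,0]>172))&(hsv[...,1]>120); k=np.zeros_like(m);k[188:218,305:335]=m[188:218,305:335]
v,u=np.nonzero(k); print(len(u), cloud("side",db)[k].mean(0).round(4) if len(u) else "")
E
```

```text
15.7 [0.3625 0.016  0.2346] [ 0.74 -0.94  0.36]
rel 7.3
meter 32.2
tin 7.3
sherd 8.5
27 [0.4818 0.0078 0.0214]
```

View pics/end.png

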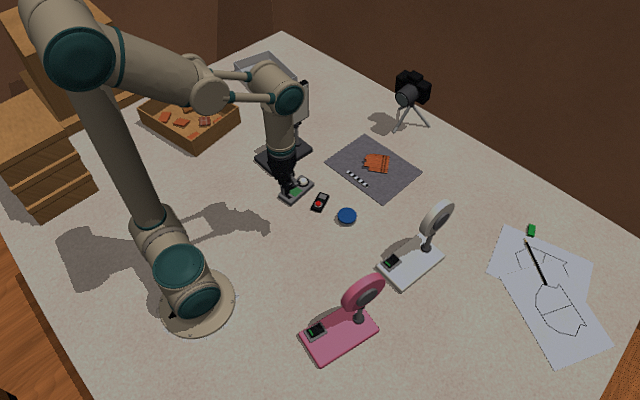

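The end view shows the release (319,202), tin, sherd, meter and both lamps in place. The red button is back up (about 21 mm) and the arm is clear, only occluding the meter in this view. Handing in.

```bash
python3 -c "
from rig import manip; print(manip.sign_off())"
```

```text
the job is handed in; nothing more can be done
None
```

I switched on the key light and then the fill light, pressed the release fully and let it go, and handed the job in at about 16 s; the hand-in returned no verdict.

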